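# Fetch the carved dish from behind the tall pieces in a storage tray

### The job

The small carved dish in the storage tray stands behind three tall pieces, too close to them to be taken safely. Stand the three tall pieces on the grey carrying board first, then lay the dish the right way up in the middle of the black examination tray, lengthwise with it, and only then stand each tall piece back on its own foam pad in the storage tray, centred and upright. These are museum pieces: set each one down before letting go of it, and never drop one or knock one over.

Things in the scene. Friction and masses are not known exactly. Their poses are not given: they have to be found in the camera images.
- basket: Loose tall round coiled basket, brown with pale bands, lid fixed on: body 70 mm in diameter, 100 mm high, straight sided; on the lid an upright wooden knob 24 mm in diameter, 100 to 130 mm above the foot, by which it is lifted. 0.14 to 0.28 kg. Origin: centre of its underside, z up its axis. Starts centred on basket_pad.
- box: Loose tall square wooden box, lid fixed on: body 60 x 60 mm, 90 mm high; lid 66 x 66 mm up to 102 mm; on it a bar handle 18 mm thick (box x), 44 mm long (box y), 102 to 130 mm above the foot, by which it is lifted. 0.18 to 0.35 kg. Origin: centre of its underside, z up, x and y square to its sides. Starts centred on box_pad, about square with the storage tray (its x along the tray's x).
- bottle: Loose reddish earthenware bottle, closed: body 56 mm in diameter up to 88 mm, shoulder up to 104 mm, straight neck 24 mm in diameter from 104 to 136 mm above the foot, by which it is lifted. 0.2 to 0.4 kg. Origin: centre of its underside, z up its axis. Starts centred on bottle_pad.
- dish: Loose boat-shaped open wooden dish, dark: 121 mm long (its x, a prow at each end), 50 mm wide (its y), walls 6 mm thick and 36 mm high, prows 42 mm. Long walls upright and parallel over the middle 70 mm: grip across the width. 0.08 to 0.17 kg. Origin: centre of its underside, z up. Starts on the storage tray's floor, length along the tray's y, 7 to 20 mm beyond the row of tall pieces.
- basket_pad: Fixed round white foam pad, 78 mm in diameter, 4 mm thick, on the storage tray's floor: the basket's own place; its rim shows around the basket. Origin: centre of its underside; its top is 4 mm above that, 9 mm above the table.
- box_pad: Fixed square white foam pad, 74 x 74 mm, 4 mm thick, on the storage tray's floor: the box's own place; its rim shows around the box. Origin: centre of its underside; its top is 4 mm above that, 9 mm above the table. Its sides are square with the tray.
- bottle_pad: Fixed round white foam pad, 66 mm in diameter, 4 mm thick, on the storage tray's floor: the bottle's own place; its rim shows around the bottle. Origin: centre of its underside; its top is 4 mm above that, 9 mm above the table. The three pads stand in a row along the tray's y, 84 mm apart, in any order.
- storage_tray: Fixed open tray of grey board, outside 190 mm (its x, away from the robot) x 274 mm (its y) x 45 mm high, walls and floor 5 mm thick. Origin: centre of its underside, on the table. Pads at x = -45 mm, dish near x = +26 mm. A whorl (36 mm wide, 14 high) and a vial (22 mm wide, 42 high) stay in its far corners, y about +/-110 mm.
- carry_board: Fixed flat carrying board with a grey padded top, 300 mm (its x) x 130 mm (its y) x 12 mm thick, bare: the side area, left or right of the storage tray. Origin: centre of its underside, on the table; its top is 12 mm above that.
- exam_tray: Fixed shallow black open tray, outside 200 mm (its x) x 130 mm (its y) x 16 mm high, walls and floor 4 mm thick, bare, on the other side of the storage tray. Origin: centre of its underside, on the table.
Mind the look-alikes: they are no part of the job. What is shaped like the dish but blue or white is not meant. What is shaped like the box but blue is not meant.

How it is judged (in metres and radians):
On the way, in this order (a step that is already met when the one before it is completed fails the run):
1. all three tall pieces stand upright on the carrying board, at rest (x of basket in the frame of carry_board between -0.148 and 0.148 m and y of basket in the frame of carry_board between -0.063 and 0.063 m and z of basket in the frame of carry_board between 0.006 and 0.018 m and angle between each of basket, box, bottle's own z axis and vertical below 0.12 rad and linear speed of each of basket, box, bottle below 0.03 m/s and angular speed of each of basket, box, bottle below 0.3 rad/s and x of box in the frame of carry_board between -0.148 and 0.148 m and y of box in the frame of carry_board between -0.063 and 0.063 m and z of box in the frame of carry_board between 0.006 and 0.018 m and x of bottle in the frame of carry_board between -0.148 and 0.148 m and y of bottle in the frame of carry_board between -0.063 and 0.063 m and z of bottle in the frame of carry_board between 0.006 and 0.018 m), for 0.2 s.
2. the dish lies flat in the middle of the examination tray, lengthwise, at rest, while the tall pieces still stand on the carrying board (all of step 1 and horizontal distance between dish and exam_tray below 0.015 m and z of dish in the frame of exam_tray below 0.01 m and angle between dish's own z axis and vertical below 0.12 rad and angle between the x axis of dish and the x axis of exam_tray, either way round below 0.2 rad and linear speed of dish below 0.03 m/s and angular speed of dish below 0.3 rad/s), for 0.2 s.
At the end, for the whole second after the job is handed in: Dish upright on the examination tray's floor, centred within 15 mm and lengthwise within 0.2 rad; basket, box and bottle each upright (0.12 rad) on its own pad in the storage tray, centred within 12 mm; all released and at rest (horizontal distance between dish and exam_tray below 0.015 m and z of dish in the frame of exam_tray below 0.01 m and angle between each of dish, basket, box, bottle's own z axis and vertical below 0.12 rad and angle between the x axis of dish and the x axis of exam_tray, either way round below 0.2 rad and linear speed of each of dish, basket, box, bottle below 0.03 m/s and angular speed of each of dish, basket, box, bottle below 0.3 rad/s and horizontal distance between basket and basket_pad below 0.012 m and z of basket in the frame of basket_pad below 0.01 m and horizontal distance between box and box_pad below 0.012 m and z of box in the frame of box_pad below 0.01 m and horizontal distance between bottle and bottle_pad below 0.012 m and z of bottle in the frame of bottle_pad below 0.01 m); the robot touches nothing.
It fails at once if a tall piece or the dish tips over (leans more than 0.5 rad) (angle between any of basket, box, bottle, dish's own z axis and vertical above 0.5 rad).
It fails at once if the dish is taken from its place while a tall piece still stands on its pad (distance of dish from where it was at the start of the episode above 0.05 m and horizontal distance between dish and exam_tray above 0.08 m and (horizontal distance between basket and basket_pad below 0.03 m or horizontal distance between box and box_pad below 0.03 m or horizontal distance between bottle and bottle_pad below 0.03 m)).
It fails at once if a piece is dropped: its underside is over 26 mm above the table and nothing touches it ((height (world z) of basket above 0.026 m and contact force between basket and anything else below 0.02 N) or (height (world z) of box above 0.026 m and contact force between box and anything else below 0.02 N) or (height (world z) of bottle above 0.026 m and contact force between bottle and anything else below 0.02 N) or (height (world z) of dish above 0.026 m and contact force between dish and anything else below 0.02 N)).
It also fails if it takes over 138 s, if anything falls off the work surface, if the arm or the gripper's body presses on something with over 40 N, if the wrist force passes 120 N, or if a joint passes its speed limit or range.

### The arm

A 6-joint arm with a two-finger parallel gripper is mounted at the origin on the work surface. World frame = base frame: x ahead of the robot, y to its left, z up, the work surface at z = 0. Lengths are in mm, angles in rad, forces in N, time in s.
With the tool pointing down it reaches from about 350 to 975 mm from the base axis. Payload 17.4 kg.
Tool frame: the origin (TCP) lies at the very end of the fingers, on their centre line; the grasp point (between the pads) lies 19 mm behind it; z points along the fingers, y is the line along which they close (so a half turn about z gives the same grasp; the last joint's range is limited). The gripper opens to 85 mm and grips with 20 to 120 N. Pads are 22 mm wide; open, the fingers measure 114 mm over their backs; the gripper's body (76 mm by 85 mm) begins 54 mm behind the grasp point. The pads swing forward as they close: fully open they stand 13 mm farther back than shut.
Start: joints at [1.066, 0.116, 1.442, -0, 1.584, -0.038], TCP at [303.779, 602.786, 231.303] pointing down, gripper open.
Joint ranges: [-2.83, 2.83], [-0.83, 2.19], [0.07, 2.5], [-1.14, 4.28], [0.01, 3], [-2.97, 2.97]. Speed limits (rad/s): [1.89, 1.89, 2.22, 3.14, 3.14, 3.14].

### API

Orientations are given as a unit quaternion [x, y, z, w].
In Python, from plant import get_obs, camera, hand_in gives the robot as it stands.
- The arm moves only by the tool creep_tool, called as name(argument=value, ...), one argument or row to a line, values as JSON. Schema: {"type":"object","properties":{"segments":{"type":"array","items":{"type":"array","items":{"type":"number"},"minItems":4,"maxItems":4},"minItems":1,"maxItems":10},"jaw":{"type":"number"},"grip_force":{"type":"number"},"only":{"type":"string"},"quiet":{"type":"boolean"},"lines":{"type":"string"}},"required":["segments"],"additionalProperties":false}. segments is a list of rows, 1 to 10 of them, each of 4 numbers: dx, dy, dz in mm, then a turn about the tool's z in rad; each row is the pose to reach, as a shift and turn from the pose commanded when the call began, along the tool's axes at that moment; what a row does not reach only later rows make up. A row lasts 1/8 s, in which the tool goes at most 62.5 mm and 0.188 rad, less where a joint would pass 70% of its speed; a pose out of reach is approached as far as the arm can. jaw is the finger opening in mm, set as the call begins (left out keeps the last). The fingers move at their own pace and stop on an object; grip_force is the grip in N (left out, the last holds). Time passes only in rows, so rows that do not move let the fingers close. The tool returns the time, the measured TCP pose, the force, the opening and the grip force at its end. only (a regular expression) keeps the lines of the reply that match it, lines (a string "A,B") keeps lines A to B, and quiet returns only ok. Input that does not fit is refused with a message, and nothing moves.
- get_obs(): the state, without advancing time (a new reading comes with each control period).
- camera(name): name is "scene" or "top"; returns a dict with "pixels" (384x512x3 uint8, red, green, blue), "depth" (384x512 float32, mm along the optical axis (not along the pixel's ray), 0 where there is no reading), "camera_matrix" (3x3 intrinsics, pixels), "rvec" (rotation vector, rad) and "tvec" (3), from world to camera coordinates, as OpenCV has them. Camera axes: x right, y down, z forward; pixel columns grow to the right and rows downward; lengths in mm; the calibration is good to about 2 mm. A picture is of the moment at which its call begins.
- hand_in(): hands the job in; it is judged then, once.
The state is a dict: "time": time; "joint_positions": joint angles; "joint_vel": joint speeds; "joint_torque": joint torques, N m; "tool_pos": TCP position; "tcp_rot": TCP orientation; "force": force on the tool from outside, world axes, zero at the start; "moment": the same for the moment, N m; "opening": finger opening in mm; "grasp_force": force on a finger pad.
Only numpy, scipy, OpenCV 4.12 (cv2) and the standard library are available. Lean on these libraries where they do the work, as an engineer would, in place of code of your own. Each camera call takes 0.05 s, during which the arm holds its last target. There are 200 camera calls.

## Working session

There is one attempt and no reset: what is moved stays moved. The work goes in short steps, Python scripts to look and compute and a tool call to move; the robot and the scene stay as the last step left them, time stands still between calls to the robot, and variables do not carry over. Pictures are saved under pics/ and viewed, at most 14 in all, crops included, and the job is handed in when it is done.

```bash
ls; mkdir -p pics
```

Create h.py:
```python
import numpy as np, cv2
from plant import get_obs, camera, hand_in
def snap(n):
    c=camera(n); c['R']=cv2.Rodrigues(np.array(c['rvec'],float))[0]; c['t']=np.array(c['tvec'],float).ravel(); c['K']=np.array(c['camera_matrix'],float); return c
def cloud(c):
    d=c['depth'].astype(float); v,u=np.mgrid[:d.shape[0],:d.shape[1]]
    K=c['K']; p=np.stack([(u-K[0,2])/K[0,0]*d,(v-K[1,2])/K[1,1]*d,d],-1)
    w=(p-c['t'])@c['R']; w[d==0]=np.nan; return w
def ray(c,u,v,z):
    r=c['R'].T@np.linalg.inv(c['K'])@[u,v,1]; o=-c['R'].T@c['t']; return o+r*(z-o[2])/r[2]
def save(c,f,s=1.0): cv2.imwrite('pics/'+f,cv2.resize(c['pixels'][:,:,::-1],None,fx=s,fy=s,interpolation=cv2.INTER_CUBIC))
```

Run:
```python
from h import *
o=get_obs(); print({k:np.round(v,3) for k,v in o.items()})
for n in('top','scene'):
    c=snap(n); save(c,n+'0.png',1.5); print(n,-c['R'].T@c['t'],c['R'][2])
    np.savez('/tmp/'+n,**c)
```

```text
pics
{'time': np.float64(0.0), 'joint_positions': array([ 1.066,  0.117,  1.442, -0.   ,  1.584, -0.038]), 'joint_vel': array([-0.   , -0.   ,  0.   , -0.001, -0.001, -0.   ]), 'joint_torque': array([ 1.0000e-03, -7.3198e+01, -6.3247e+01, -0.0000e+00,  7.0000e-03,
        0.0000e+00]), 'tool_pos': array([303.686, 602.609, 230.526]), 'tcp_rot': array([ 0.231,  0.973, -0.001, -0.   ]), 'force': array([0.23 , 0.219, 0.559]), 'moment': array([-0.01 ,  0.002, -0.053]), 'grasp_force': np.float64(0.0), 'opening': np.float64(85.199)}
top [ 275.62217786   65.8416628  1327.90654675] [ 0.13946402  0.00550676 -0.99021183]
scene [1094.9281983   337.44564185  783.02631318] [-0.63452209 -0.2791593  -0.72073005]
```

View pics/top0.png

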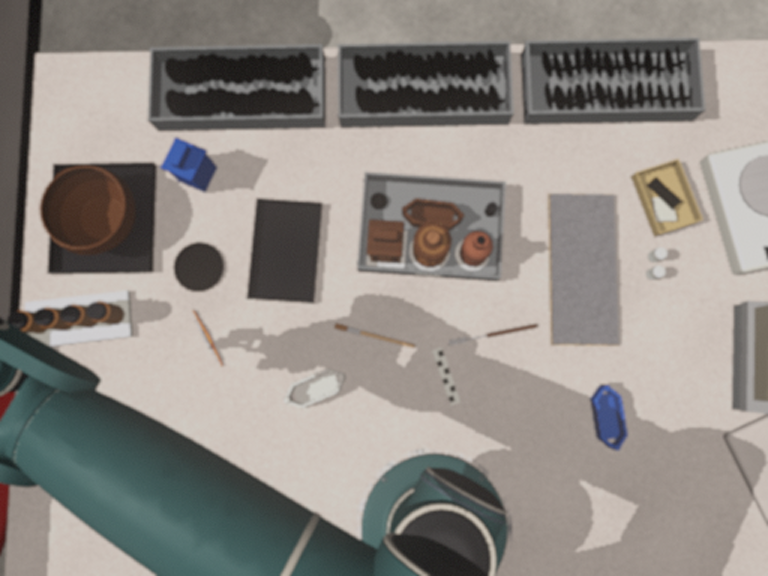

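View pics/scene0.png

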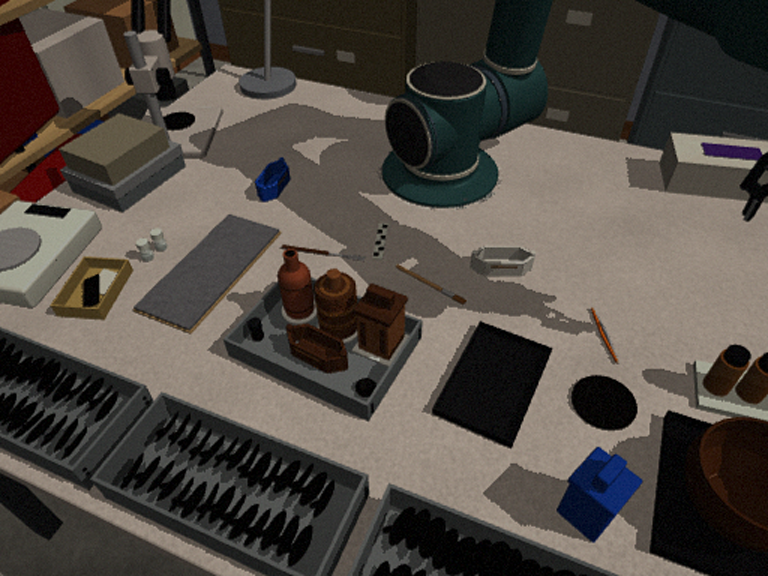

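The top view (1.5× px) shows the row left to right (+y to −y): box (385,240), basket (432,245), bottle (476,247). The dish is behind them at (432,213), the exam tray is on the left at (285,250) and the carrying board on the right at (585,268).

Create m.py:
```python
from h import *
c=dict(np.load('/tmp/top.npz')); w=cloud(c); s=dict(np.load('/tmp/scene.npz')); ws=cloud(s)
z=w[...,2]; hsv=cv2.cvtColor(c['pixels'],cv2.COLOR_RGB2HSV)
def box(u0,u1,v0,v1):
    m=np.zeros(z.shape,bool); m[v0:v1,u0:u1]=1; return m
def rect(m,zz,name):
    cs,_=cv2.findContours(m.astype(np.uint8),cv2.RETR_EXTERNAL,cv2.CHAIN_APPROX_NONE); k=max(cs,key=cv2.contourArea)
    p=np.array([ray(c,*q,zz)[:2] for q in k[:,0]],np.float32); r=cv2.minAreaRect(p); print(name,np.round(r[0],1),np.round(r[1],1),round(r[2],2)); return r
print('table z',np.nanmedian(z[box(150,160,200,220)]))
val=hsv[...,2].astype(int)
dark=(val<75)
rect(dark&box(160,222,125,206),16,'exam')
rect((hsv[...,1]<40)&(val<160)&box(362,420,120,235),12,'board')
B=box(225,350,105,195)
tall=B&(z>35)&(z<60)
# tray: rim
rect(B&(z>30),45,'trayrim')
for nm,b,lo,hi in(('box',box(240,271,140,180),112,140),('boxlid',box(240,271,140,180),95,140),('basket',box(272,302,140,180),120,150),('basketbody',box(272,302,140,180),100,150),('bottle',box(302,335,140,185),125,155),('dish',box(262,312,125,155),30,65)):
    m=b&(z>lo)&(z<hi); p=w[m]; print(nm,m.sum(),'mean',np.round(p.mean(0),1),'min',np.round(p.min(0),1),'max',np.round(p.max(0),1))
    if m.sum()>3: print('   rect',cv2.minAreaRect(p[:,:2].astype(np.float32)))
zs=ws[...,2]
for nm,b in(('box',(240,275,185,240)),('basket',(205,240,175,230)),('bottle',(180,213,160,215)),('dish',(188,235,214,250))):
    m=np.zeros(zs.shape,bool); m[b[2]:b[3],b[0]:b[1]]=1
    q=ws[m]; t=np.nanmax(q[:,2]); print('scene',nm,t)
    for lo in (10,35): 
        r=q[q[:,2]>t-lo]; print('  ',len(r),np.round(np.median(r,0),1),np.round(r.min(0),1),np.round(r.max(0),1))
```

```bash
python3 m.py
```

```text
table z 0.23971834216070453
exam [529.1 278.6] [123.8 192.2] 85.05
board [ 482.5 -303.8] [130.  293.5] 88.28
trayrim [566.3  -7.5] [275.5 193.4] 84.92
box 271 mean [528.   78.9 122.4] min [496.5  47.  112. ] max [560.7 112.8 140. ]
   rect ((529.5355834960938, 79.98297119140625), (64.64450073242188, 63.308494567871094), 86.41641235351562)
boxlid 558 mean [527.5  79.7 115.7] min [494.8  46.8  95.7] max [564.4 113.1 140. ]
   rect ((529.7876586914062, 80.03639221191406), (65.81011199951172, 66.65017700195312), 86.18251037597656)
basket 70 mean [521.7  -4.5 137.9] min [511.4 -16.1 120.8] max [534.3   5.4 143.5]
   rect ((522.9905395507812, -5.010986328125), (21.698148727416992, 22.076908111572266), 12.603707313537598)
basketbody 505 mean [521.6  -4.1 114.9] min [488.9 -37.4 100.8] max [558.   28.5 143.5]
   rect ((523.4515991210938, -4.385120391845703), (65.5916976928711, 68.90692901611328), 88.49555969238281)
bottle 79 mean [513.6 -87.3 143.3] min [503.  -99.9 125.8] max [526.  -76.1 149.4]
   rect ((514.7078857421875, -88.12265014648438), (22.801774978637695, 22.91462516784668), 31.38
[... 158 characters left out ...]
0644531, 51.87456130981445), 83.28828430175781)
scene box 141.31364124723177
   135 [534.6  82.  138.3] [521.7  59.  131.4] [542.9 101.9 141.3]
   568 [540.   87.2 112.1] [500.7  47.6 106.3] [567.8 115.1 141.3]
scene basket 141.9086407022151
   66 [527.5  -3.5 138.4] [514.1 -15.3 132.2] [537.    7.4 141.9]
   476 [533.7   2.2 111.7] [491.7 -36.9 106.9] [562.1  57.  141.9]
scene bottle 147.81396926870073
   69 [519.4 -85.8 145.1] [505.5 -99.  138.6] [528.7 -75.9 147.8]
   145 [523.  -83.4 136.9] [505.5 -99.  112.8] [539.9 -25.8 147.8]
scene dish 59.9633106640885
   41 [555.2   8.8  53.3] [540.7 -14.5  50. ] [560.   24.9  60. ]
   720 [581.2  -3.4  39.4] [534.4 -67.2  25. ] [665.   50.2  60. ]
```

Run:
```python
from h import *
for n,b,f in(('top',(225,350,105,195),6),('scene',(140,290,150,285),5)):
    c=dict(np.load('/tmp/%s.npz'%n)); im=c['pixels'][b[2]:b[3],b[0]:b[1],::-1]
    im=cv2.convertScaleAbs(im,alpha=1.4); cv2.imwrite('pics/%s_crop.png'%n,cv2.resize(im,None,fx=f-1,fy=f-1,interpolation=cv2.INTER_CUBIC))
```

```text
(no output)
```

Numbers agree with the given geometry: tray centre (566,−7.5), yaw −5.1°, pads 84 mm apart, and heights right. I'll take the bottle first, turning the tool so the fingers close along tray x.

Add to h.py:
```python
def shift(x,y,z,yaw,o=None,verbose=True):
    "tool-axes shift and turn to reach TCP x,y,z with tool y at world angle yaw (deg)"
    from scipy.spatial.transform import Rotation as Ro
    o=o or get_obs(); R=Ro.from_quat(o['tcp_rot']).as_matrix()
    d=R.T@(np.array([x,y,z])-o['tool_pos']); a=np.arctan2(R[1,1],R[0,1]); t=(a-np.radians(yaw)+np.pi)%(2*np.pi)-np.pi
    print('shift',np.round(d,1),'turn',round(t,4),'dist',round(np.linalg.norm(d)))
```

```bash
python3 -c "
from h import *
shift(516,-88,200,-5.08)
d=dict(np.load('/tmp/top.npz'))"
```

```text
shift [-500.4 -521.2   31.2] turn 1.1927 dist 723
```

creep_tool(
  segments=[
    [-25,-26,0,0.1],
    [-60,-62,0,0.22],
    [-100,-104,0,0.36],
    [-140,-146,0,0.5],
    [-180,-188,0,0.64],
    [-220,-229,0,0.78],
    [-260,-271,0,0.92],
    [-300,-312,0,1.06],
    [-340,-354,0,1.15],
    [-370,-385,0,1.193],
  ],
  jaw=60,
  grip_force=30,
)

```text
time: 1.35
tool_pos: [461.1, 90.3, 231.2]
tcp_rot: [0.739, 0.674, 0.0, 0.0]
force: [0.6, 0.9, 0.0]
opening: 59.9
grasp_force: 0.0
```

```bash
python3 -c "
from h import *
shift(516,-88,200,-5.08)"
```

```text
shift [-172.5   71.1   31.2] turn -0.0035 dist 189
```

creep_tool(
  segments=[
    [-35,14,5,0],
    [-70,28,12,0],
    [-105,42,20,0],
    [-140,57,26,0],
    [-165,68,31,0],
    [-172.5,71,31,-0.003],
    [-172.5,71,31,-0.003],
  ],
)

```text
time: 2.22
tool_pos: [516.2, -85.6, 200.2]
tcp_rot: [0.737, 0.676, -0.0, -0.0]
force: [0.0, 0.1, -1.4]
opening: 59.9
grasp_force: 0.0
```

Run:
```python
from h import *
shift(516,-88,119,-5.08)
c=snap('scene'); w=cloud(c); b=(165,240,120,215)
im=c['pixels'][b[2]:b[3],b[0]:b[1],::-1]; cv2.imwrite('pics/s1.png',cv2.resize(cv2.convertScaleAbs(im,alpha=1.4),None,fx=6,fy=6,interpolation=cv2.INTER_CUBIC))
```

```text
shift [-2.4  0.  81.2] turn 0.0022 dist 81
```

View pics/s1.png

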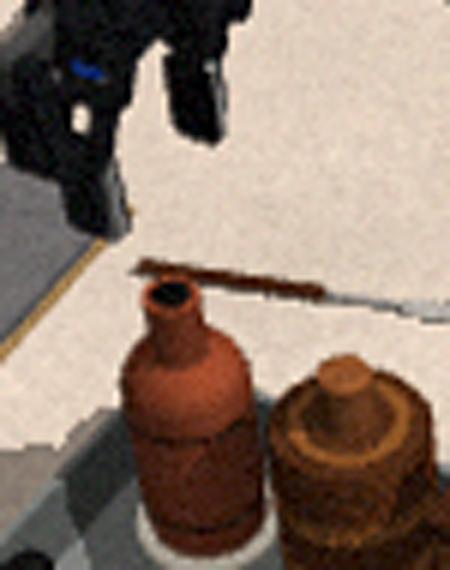

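The crop shows the two fingers (tips at (105,235) and (205,140)) straddling the bottle's neck mouth at (170,290), still above it. I'll descend and grip.

creep_tool(
  segments=[
    [-2.4,0,15,0.002],
    [-2.4,0,35,0.002],
    [-2.4,0,55,0.002],
    [-2.4,0,70,0.002],
    [-2.4,0,79,0.002],
    [-2.4,0,81,0.002],
    [-2.4,0,81,0.002],
  ],
)

```text
time: 3.15
tool_pos: [516.3, -88.1, 119.7]
tcp_rot: [0.738, 0.675, 0.0, 0.0]
force: [0.6, -0.5, 0.3]
opening: 60.1
grasp_force: 0.0
```

creep_tool(
  segments=[
    [0,0,0,0],
    [0,0,0,0],
    [0,0,0,0],
    [0,0,0,0],
    [0,0,0,0],
    [0,0,0,0],
  ],
  jaw=15,
  grip_force=40,
)

```text
time: 3.9
tool_pos: [516.2, -88.1, 119.9]
tcp_rot: [0.738, 0.675, 0.0, 0.0]
force: [-2.3, -0.3, 6.5]
opening: 22.9
grasp_force: 39.2
```

```bash
python3 -c "
from h import *
o=get_obs(); print(o['tool_pos'],o['force'],o['moment'])"
```

```text
[516.21154942 -88.09844311 119.8524511 ] [-2.3416007  -0.29017473  6.5220462 ] [0.06496986 0.50144137 0.00577501]
```

creep_tool(
  segments=[
    [0,0,-3,0],
    [0,0,-10,0],
    [0,0,-22,0],
    [0,0,-36,0],
    [0,0,-50,0],
    [0,0,-64,0],
    [0,0,-75,0],
    [0,0,-80,0],
    [0,0,-80,0],
  ],
)

```text
time: 5.03
tool_pos: [516.1, -88.1, 199.4]
tcp_rot: [0.738, 0.675, 0.0, 0.0]
force: [-0.6, 0.4, -4.1]
opening: 22.4
grasp_force: 39.4
```

```bash
python3 -c "
from h import *
shift(390,-301,200,-5.08)"
```

```text
shift [-223.2 -106.9   -0.6] turn 0.0006 dist 247
```

creep_tool(
  segments=[
    [-8,-4,0,0],
    [-28,-13,0,0],
    [-56,-27,0,0],
    [-86,-41,0,0],
    [-116,-56,0,0],
    [-146,-70,0,0],
    [-176,-84,0,0],
    [-204,-98,0,0],
    [-219,-105,0,0],
    [-223,-107,0,0],
  ],
)

```text
time: 6.28
tool_pos: [389.4, -301.3, 199.0]
tcp_rot: [0.738, 0.675, 0.0, -0.0]
force: [0.0, 0.3, -4.3]
opening: 22.7
grasp_force: 39.5
```

creep_tool(
  segments=[
    [0,0,0,0],
    [0,0,8,0],
    [0,0,22,0],
    [0,0,38,0],
    [0,0,54,0],
    [0,0,66,0],
    [0,0,72,0],
    [0,0,73.5,0],
    [0,0,73.5,0],
  ],
)

```text
time: 7.4
tool_pos: [390.1, -300.9, 126.2]
tcp_rot: [0.738, 0.675, 0.0, 0.0]
force: [0.6, 0.6, -3.5]
opening: 22.9
grasp_force: 39.5
```

Run:
```python
from h import *
shift(390,-301,122.8,-5.08); c=snap('scene'); b=(60,240,90,230)
im=c['pixels'][b[2]:b[3],b[0]:b[1],::-1]; cv2.imwrite('pics/s2.png',cv2.resize(cv2.convertScaleAbs(im,alpha=1.4),None,fx=4,fy=4,interpolation=cv2.INTER_CUBIC))
```

```text
shift [-0.1 -0.1  3.4] turn 0.0006 dist 3
```

View pics/s2.png

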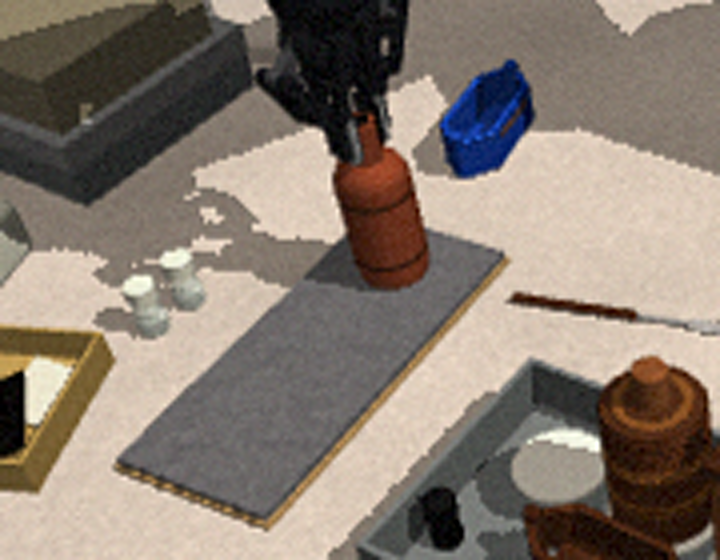

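The crop shows the bottle upright in the fingers just above the board, foot at (395,275), well inside the edges. Lowering to contact next.

creep_tool(
  segments=[
    [0,0,1,0],
    [0,0,2,0],
    [0,0,3,0],
    [0,0,3.5,0],
    [0,0,3.5,0],
    [0,0,3.5,0],
  ],
)

```text
time: 8.2
tool_pos: [390.0, -301.0, 122.8]
tcp_rot: [0.738, 0.675, -0.0, 0.0]
force: [-2.1, 0.7, 6.3]
opening: 22.8
grasp_force: 40.4
```

Contact is confirmed: fz went from −4 to +6 N. Releasing, lifting, then on to the basket.

creep_tool(
  segments=[
    [0,0,0,0],
    [0,0,0,0],
    [0,0,0,0],
    [0,0,0,0],
    [0,0,0,0],
  ],
  jaw=60,
  grip_force=40,
)

```text
time: 8.82
tool_pos: [389.9, -300.8, 122.3]
tcp_rot: [0.738, 0.675, -0.0, -0.0]
force: [0.4, -0.0, -0.6]
opening: 60.4
grasp_force: 0.0
```

creep_tool(
  segments=[
    [0,0,-10,0],
    [0,0,-35,0],
    [0,0,-65,0],
    [0,0,-78,0],
    [0,0,-80,0],
    [0,0,-80,0],
  ],
)

```text
time: 9.57
tool_pos: [389.7, -300.6, 201.4]
tcp_rot: [0.738, 0.675, -0.0, -0.001]
force: [0.4, 0.2, 0.1]
opening: 59.9
grasp_force: 0.0
```

```bash
python3 -c "
from h import *
shift(524.3,-4.5,200,-5.08)"
```

```text
shift [306.8 108.    1.5] turn 0.0007 dist 325
```

creep_tool(
  segments=[
    [15,5,0,0],
    [45,16,0,0],
    [85,30,0,0],
    [125,44,0,0],
    [165,58,0,0],
    [205,72,0,0],
    [245,86,0,0],
    [280,99,0,0],
    [302,107,0,0],
    [307,108,1,0],
  ],
)

```text
time: 10.82
tool_pos: [524.4, -2.7, 200.5]
tcp_rot: [0.737, 0.676, -0.0, -0.0]
force: [-0.0, -0.4, -0.4]
opening: 60.1
grasp_force: 0.0
```

creep_tool(
  segments=[
    [0,0,0,0],
    [0,0,15,0],
    [0,0,35,0],
    [0,0,55,0],
    [0,0,70,0],
    [0,0,80,0],
    [0,0,84,0],
    [0,0,84,0],
  ],
)

```text
time: 11.82
tool_pos: [524.6, -4.4, 117.5]
tcp_rot: [0.737, 0.675, 0.0, 0.0]
force: [0.7, 0.2, 0.9]
opening: 59.9
grasp_force: 0.0
```

creep_tool(
  segments=[
    [0,0,0,0],
    [0,0,0,0],
    [0,0,0,0],
    [0,0,0,0],
    [0,0,0,0],
    [0,0,0,0],
  ],
  jaw=15,
  grip_force=40,
)

```text
time: 12.58
tool_pos: [524.6, -4.4, 117.9]
tcp_rot: [0.738, 0.675, 0.0, 0.0]
force: [-2.4, 0.9, 5.4]
opening: 22.8
grasp_force: 39.1
```

```bash
python3 -c "
from h import *
o=get_obs(); print(o['tool_pos'],o['force'],o['moment'])"
```

```text
[524.60467941  -4.44007178 117.87232587] [-2.371556    0.9328616   5.41835248] [0.02917497 0.51733321 0.0242236 ]
```

Grip is a bit high on the knob, so I'll regrip 4 mm lower before lifting.

creep_tool(
  segments=[
    [0,0,0,0],
    [0,0,0,0],
    [0,0,0,0],
    [0,0,2,0],
    [0,0,4.5,0],
    [0,0,4.5,0],
  ],
  jaw=50,
)

```text
time: 13.32
tool_pos: [524.4, -4.5, 112.5]
tcp_rot: [0.738, 0.675, -0.0, -0.0]
force: [-0.8, -0.5, 0.5]
opening: 49.9
grasp_force: 0.0
```

creep_tool(
  segments=[
    [0,0,0,0],
    [0,0,0,0],
    [0,0,0,0],
    [0,0,0,0],
    [0,0,0,0],
    [0,0,0,0],
  ],
  jaw=15,
  grip_force=40,
)

```text
time: 14.08
tool_pos: [524.5, -4.5, 113.0]
tcp_rot: [0.738, 0.675, 0.0, 0.0]
force: [-1.4, 0.5, 3.3]
opening: 22.6
grasp_force: 39.2
```

creep_tool(
  segments=[
    [0,0,-3,0],
    [0,0,-10,0],
    [0,0,-22,0],
    [0,0,-36,0],
    [0,0,-50,0],
    [0,0,-64,0],
    [0,0,-76,0],
    [0,0,-84,0],
    [0,0,-85,0],
    [0,0,-85,0],
  ],
)

```text
time: 15.32
tool_pos: [524.4, -4.5, 197.4]
tcp_rot: [0.738, 0.675, -0.0, -0.0]
force: [0.1, -0.6, -2.8]
opening: 22.5
grasp_force: 39.3
```

```bash
python3 -c "
from h import *
shift(480,-304,198,-5.08)"
```

```text
shift [-302.3  -17.9   -0.6] turn 0.0007 dist 303
```

creep_tool(
  segments=[
    [-10,0,0,0],
    [-40,-2,0,0],
    [-75,-4,0,0],
    [-112,-6,0,0],
    [-150,-9,0,0],
    [-188,-11,0,0],
    [-226,-13,0,0],
    [-264,-16,0,0],
    [-294,-17,0,0],
    [-302,-18,0,0],
  ],
)

```text
time: 16.58
tool_pos: [479.2, -305.5, 197.2]
tcp_rot: [0.738, 0.675, -0.0, -0.0]
force: [-0.4, 0.5, -2.6]
opening: 22.8
grasp_force: 39.4
```

creep_tool(
  segments=[
    [0,0,0,0],
    [0,0,8,0],
    [0,0,22,0],
    [0,0,38,0],
    [0,0,54,0],
    [0,0,68,0],
    [0,0,76,0],
    [0,0,78,0],
    [0,0,79,0],
    [0,0,79,0],
  ],
)

```text
time: 17.82
tool_pos: [480.2, -303.8, 119.2]
tcp_rot: [0.738, 0.675, 0.0, 0.0]
force: [0.3, -0.0, -2.8]
opening: 22.9
grasp_force: 39.4
```

creep_tool(
  segments=[
    [0,0,1,0],
    [0,0,2,0],
    [0,0,2.5,0],
    [0,0,2.5,0],
    [0,0,2.5,0],
  ],
)

```text
time: 18.45
tool_pos: [480.0, -303.7, 116.4]
tcp_rot: [0.738, 0.675, -0.0, 0.0]
force: [0.0, 0.4, -2.9]
opening: 22.1
grasp_force: 39.4
```

creep_tool(
  segments=[
    [0,0,0.5,0],
    [0,0,1,0],
    [0,0,1,0],
    [0,0,1,0],
  ],
)

```text
time: 18.95
tool_pos: [480.1, -303.9, 115.9]
tcp_rot: [0.738, 0.675, -0.0, 0.0]
force: [-2.0, 1.4, 6.4]
opening: 23.3
grasp_force: 40.1
```

creep_tool(
  segments=[
    [0,0,0,0],
    [0,0,0,0],
    [0,0,0,0],
    [0,0,0,0],
    [0,0,0,0],
  ],
  jaw=60,
  grip_force=40,
)

```text
time: 19.58
tool_pos: [480.0, -303.7, 115.3]
tcp_rot: [0.738, 0.675, -0.0, 0.0]
force: [-0.3, -0.3, -0.4]
opening: 59.7
grasp_force: 0.0
```

creep_tool(
  segments=[
    [0,0,-10,0],
    [0,0,-35,0],
    [0,0,-65,0],
    [0,0,-82,0],
    [0,0,-85,0],
    [0,0,-85,0],
  ],
)

```text
time: 20.32
tool_pos: [479.9, -303.6, 199.5]
tcp_rot: [0.738, 0.675, -0.0, -0.0]
force: [0.4, -0.5, 0.2]
opening: 59.8
grasp_force: 0.0
```

```bash
python3 -c "
from h import *
shift(531,80.5,200,-5.08)"
```

```text
shift [ 3.871e+02  1.720e+01 -3.000e-01] turn 0.0007 dist 387
```

creep_tool(
  segments=[
    [20,1,0,0],
    [60,3,0,0],
    [105,5,0,0],
    [155,7,0,0],
    [205,9,0,0],
    [255,11,0,0],
    [305,14,0,0],
    [350,16,0,0],
    [380,17,0,0],
    [387,17,0,0],
  ],
)

```text
time: 21.58
tool_pos: [530.3, 82.5, 199.4]
tcp_rot: [0.737, 0.676, -0.0, -0.0]
force: [0.0, -0.4, 0.2]
opening: 59.8
grasp_force: 0.0
```

creep_tool(
  segments=[
    [0,0,0,0],
    [0,0,15,0],
    [0,0,35,0],
    [0,0,55,0],
    [0,0,70,0],
    [0,0,80,0],
    [0,0,84.5,0],
    [0,0,84.5,0],
  ],
)

```text
time: 22.58
tool_pos: [531.1, 80.3, 115.9]
tcp_rot: [0.738, 0.675, 0.0, 0.0]
force: [-0.6, 0.5, 1.2]
opening: 60.3
grasp_force: 0.0
```

creep_tool(
  segments=[
    [0,0,0,0],
    [0,0,0,0],
    [0,0,0,0],
    [0,0,0,0],
    [0,0,0,0],
    [0,0,0,0],
  ],
  jaw=8,
  grip_force=45,
)

```text
time: 23.32
tool_pos: [531.1, 80.3, 116.2]
tcp_rot: [0.738, 0.675, 0.0, 0.0]
force: [-3.5, 0.0, 5.2]
opening: 16.9
grasp_force: 45.1
```

```bash
python3 -c "
from h import *
o=get_obs(); print(o['tool_pos'],o['force'],o['moment'])"
```

```text
[531.06748394  80.31387211 116.20496246] [-3.47551567  0.04894998  5.18486324] [ 0.0089022   0.41852085 -0.02320678]
```

creep_tool(
  segments=[
    [0,0,-3,0],
    [0,0,-10,0],
    [0,0,-22,0],
    [0,0,-36,0],
    [0,0,-50,0],
    [0,0,-64,0],
    [0,0,-76,0],
    [0,0,-82,0],
    [0,0,-84,0],
    [0,0,-84,0],
  ],
)

```text
time: 24.58
tool_pos: [530.9, 80.3, 199.5]
tcp_rot: [0.738, 0.675, -0.0, -0.0]
force: [-0.2, 0.5, -2.8]
opening: 17.2
grasp_force: 44.1
```

```bash
python3 -c "
from h import *
shift(572,-306.5,200,-5.08)"
```

```text
shift [-381.7   75.    -0.5] turn 0.0006 dist 389
```

creep_tool(
  segments=[
    [-10,2,0,0],
    [-42,8,0,0],
    [-85,17,0,0],
    [-133,26,0,0],
    [-181,36,0,0],
    [-229,45,0,0],
    [-277,54,0,0],
    [-325,64,0,0],
    [-365,72,0,0],
    [-381,75,0,0],
  ],
)

```text
time: 25.82
tool_pos: [571.6, -308.3, 199.0]
tcp_rot: [0.738, 0.675, -0.0, -0.0]
force: [0.6, 1.3, -2.6]
opening: 17.1
grasp_force: 44.2
```

creep_tool(
  segments=[
    [-0.7,0,0,0],
    [-0.7,0,8,0],
    [-0.7,0,22,0],
    [-0.7,0,38,0],
    [-0.7,0,54,0],
    [-0.7,0,67,0],
    [-0.7,0,75,0],
    [-0.7,0,78,0],
    [-0.7,0,78.5,0],
    [-0.7,0,78.5,0],
  ],
)

```text
time: 27.08
tool_pos: [572.3, -306.6, 121.8]
tcp_rot: [0.738, 0.675, 0.0, 0.0]
force: [0.2, -0.3, -3.2]
opening: 16.9
grasp_force: 44.2
```

creep_tool(
  segments=[
    [0,0,1,0],
    [0,0,1.8,0],
    [0,0,1.8,0],
    [0,0,1.8,0],
  ],
)

```text
time: 27.58
tool_pos: [572.1, -306.5, 119.5]
tcp_rot: [0.738, 0.675, -0.0, 0.0]
force: [0.1, -0.1, -3.6]
opening: 17.2
grasp_force: 44.2
```

creep_tool(
  segments=[
    [0,0,0.5,0],
    [0,0,1,0],
    [0,0,1,0],
    [0,0,1,0],
  ],
)

```text
time: 28.08
tool_pos: [572.3, -306.7, 119.3]
tcp_rot: [0.738, 0.675, 0.0, 0.0]
force: [-2.7, 1.5, 5.6]
opening: 17.1
grasp_force: 45.3
```

creep_tool(
  segments=[
    [0,0,0,0],
    [0,0,0,0],
    [0,0,0,0],
    [0,0,0,0],
    [0,0,0,0],
  ],
  jaw=60,
  grip_force=40,
)

```text
time: 28.7
tool_pos: [572.1, -306.5, 118.5]
tcp_rot: [0.738, 0.675, 0.0, -0.0]
force: [0.3, 0.6, -0.0]
opening: 60.0
grasp_force: 0.0
```

creep_tool(
  segments=[
    [0,0,-10,0],
    [0,0,-35,0],
    [0,0,-65,0],
    [0,0,-95,0],
    [60,0,-110,0],
    [120,0,-110,0],
    [140,0,-110,0],
    [140,0,-110,0],
  ],
)

```text
time: 29.7
tool_pos: [584.6, -166.2, 229.2]
tcp_rot: [0.737, 0.676, 0.0, 0.0]
force: [0.0, -0.4, 0.3]
opening: 60.2
grasp_force: 0.0
```

Run:
```python
from h import *
for n in('top','scene'):
    c=snap(n); np.savez('/tmp/%s2'%n,**c)
    b=(110,420,90,260) if n=='top' else (60,390,110,300)
    im=c['pixels'][b[2]:b[3],b[0]:b[1],::-1]; cv2.imwrite('pics/%s3.png'%n,cv2.resize(cv2.convertScaleAbs(im,alpha=1.4),None,fx=2.4,fy=2.4,interpolation=cv2.INTER_CUBIC))
c=dict(np.load('/tmp/top2.npz')); s=dict(np.load('/tmp/scene2.npz'))
for nm,c in(('top',c),('scene',s)):
    w=cloud(c); x,y,z=np.moveaxis(w,-1,0)
    # dish: tray-frame region
    a=np.radians(-5.08); X=(x-566.3)*np.cos(a)+(y+7.5)*np.sin(a); Y=-(x-566.3)*np.sin(a)+(y+7.5)*np.cos(a)
    for lo,hi in((28,52),(36,52)):
        m=(abs(X-26)<38)&(abs(Y)<85)&(z>lo)&(z<hi); p=w[m]; r=cv2.minAreaRect(p[:,:2].astype(np.float32)); print(nm,m.sum(),r, np.round(np.mean(p,0),1))
    hsv=cv2.cvtColor(c['pixels'],cv2.COLOR_RGB2HSV)
    m=((x-529)**2+(y-278.6)**2<125**2)&(z<40)&(hsv[...,2]<80)&(z>-20)
    cs,_=cv2.findContours(m.astype(np.uint8),cv2.RETR_EXTERNAL,cv2.CHAIN_APPROX_NONE); k=max(cs,key=cv2.contourArea)
    print('exam',cv2.minAreaRect(np.array([ray(c,*q,14)[:2] for q in k[:,0]],np.float32)))
```

```text
top 269 ((591.7900390625, -10.537776947021484), (118.8544921875, 52.095706939697266), 81.55353546142578) [590.7 -10.1  39.9]
top 217 ((592.0924682617188, -10.573131561279297), (118.8218994140625, 51.230262756347656), 82.37147521972656) [591.3 -10.2  41.8]
exam ((529.508544921875, 279.1796569824219), (122.4256820678711, 191.3254852294922), 85.0485610961914)
scene 437 ((594.234619140625, -9.06781005859375), (119.3695068359375, 53.029483795166016), 82.0101089477539) [596.   -7.6  38. ]
scene 293 ((594.234619140625, -9.06781005859375), (119.3695068359375, 53.029483795166016), 82.0101089477539) [595.2  -8.4  40.8]
exam ((533.3646240234375, 278.572998046875), (132.1369171142578, 210.4668426513672), 85.21097564697266)
```

View pics/top3.png

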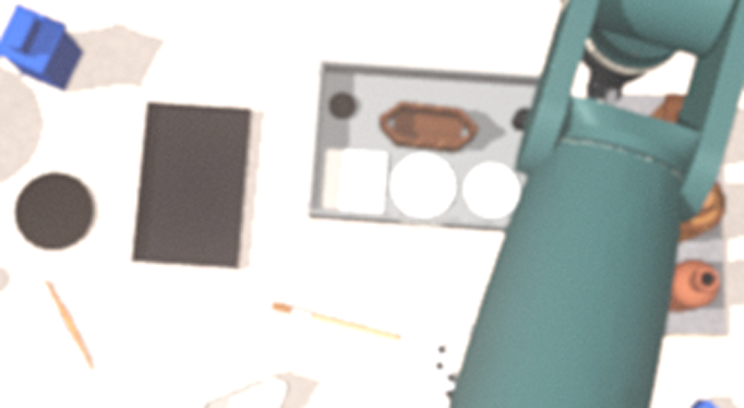

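View pics/scene3.png

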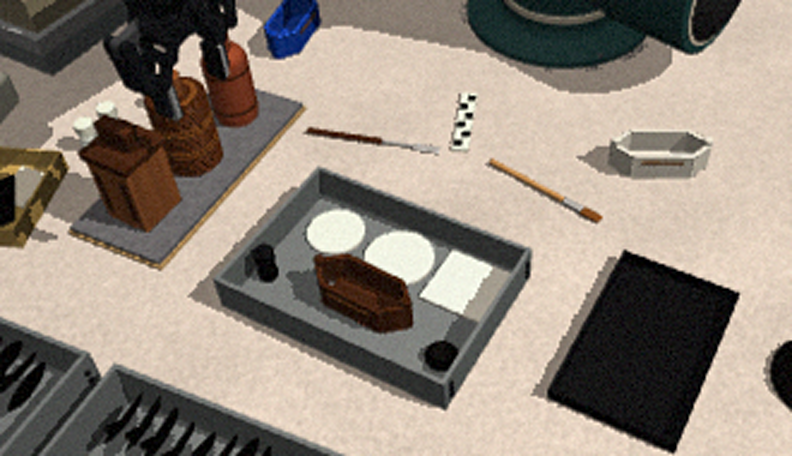

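Pictures: all three pieces stand on the board, the pads are empty, and the dish is free at about (430,128) in the top crop, turned about 82°. The empty pads can be checked against my recorded grasp points while I move over the dish.

Run:
```python
from h import *
for n in('top','scene'):
    c=dict(np.load('/tmp/%s2.npz'%n)); w=cloud(c); x,y,z=np.moveaxis(w,-1,0); hsv=cv2.cvtColor(c['pixels'],cv2.COLOR_RGB2HSV)
    m=(hsv[...,2]>185 if n=='scene' else hsv[...,2]>185)&(hsv[...,1]<30)&(abs(x-522)<46)&(abs(y+4)<130)&(z<22)
    cs,_=cv2.findContours(m.astype(np.uint8),cv2.RETR_EXTERNAL,cv2.CHAIN_APPROX_NONE)
    for k in cs:
        if len(k)>20: r=cv2.minAreaRect(np.array([ray(c,*q,9)[:2] for q in k[:,0]],np.float32)); print(n,np.round(r[0],1),np.round(r[1],1),round(r[2],1))
shift(593,-10,140,-8)
```

```text
top [477.3  89.6] [67.2  5.9] 89.0
top [515.9 -85.5] [64.5 65.6] 88.3
top [523.4  -3.6] [76.3 77.6] 88.9
top [529.3  78.5] [70.5 74.7] 88.9
shift [158.   -5.4  88.6] turn 0.0515 dist 181
```

creep_tool(
  segments=[
    [15,0,5,0.01],
    [40,-1,20,0.02],
    [70,-2,40,0.03],
    [100,-3,58,0.05],
    [130,-4,75,0.05],
    [150,-5,86,0.051],
    [158,-5.4,88.6,0.051],
    [158,-5.4,88.6,0.051],
  ],
  jaw=70,
  grip_force=30,
)

```text
time: 30.8
tool_pos: [593.1, -9.3, 140.2]
tcp_rot: [0.754, 0.656, 0.0, 0.0]
force: [-0.2, -0.2, 0.6]
opening: 69.6
grasp_force: 0.0
```

Run:
```python
from h import *
shift(593,-10,13,-8)
for n,b in(('top',(225,350,90,195)),('scene',(140,300,160,285))):
    c=snap(n); im=c['pixels'][b[2]:b[3],b[0]:b[1],::-1]; cv2.imwrite('pics/%s4.png'%n,cv2.resize(cv2.convertScaleAbs(im,alpha=1.4),None,fx=4,fy=4,interpolation=cv2.INTER_CUBIC))
```

```text
shift [-7.000e-01 -1.000e-01  1.272e+02] turn 0.0008 dist 127
```

View pics/scene4.png

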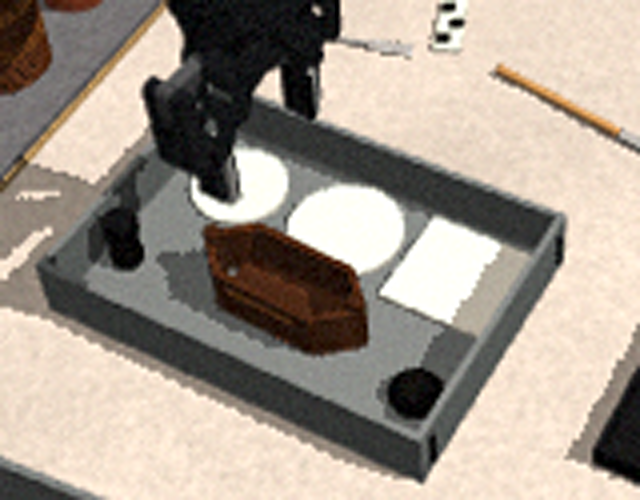

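The crop shows the open fingers (tips at (222,195) and (300,110)) above and either side of the dish, which is centred near (285,290). Descending slowly, force watched.

creep_tool(
  segments=[
    [-0.7,0,15,0],
    [-0.7,0,35,0],
    [-0.7,0,55,0],
    [-0.7,0,75,0],
    [-0.7,0,88,0],
    [-0.7,0,96,0],
    [-0.7,0,104,0],
    [-0.7,0,112,0],
    [-0.7,0,112,0],
  ],
)

```text
time: 32.02
tool_pos: [592.6, -9.9, 27.4]
tcp_rot: [0.755, 0.656, -0.0, -0.0]
force: [-0.2, -0.8, 0.3]
opening: 70.2
grasp_force: 0.0
```

creep_tool(
  segments=[
    [0,0,5,0],
    [0,0,10,0],
    [0,0,14,0],
    [0,0,15,0],
    [0,0,15,0],
  ],
)

```text
time: 32.65
tool_pos: [592.9, -9.9, 12.9]
tcp_rot: [0.755, 0.656, -0.0, -0.0]
force: [0.2, -0.5, 0.1]
opening: 70.0
grasp_force: 0.0
```

creep_tool(
  segments=[
    [0,0,0,0],
    [0,0,0,0],
    [0,0,0,0],
    [0,0,0,0],
    [0,0,0,0],
    [0,0,0,0],
  ],
  jaw=42,
  grip_force=25,
)

```text
time: 33.4
tool_pos: [593.0, -9.9, 13.2]
tcp_rot: [0.754, 0.656, 0.0, 0.0]
force: [0.1, -0.7, 5.1]
opening: 49.2
grasp_force: 27.9
```

```bash
python3 -c "
from h import *
o=get_obs(); print(o['tool_pos'],o['force'],o['moment'])"
```

```text
[593.02799505  -9.90442551  13.19325752] [ 0.12537947 -0.66351205  5.14689875] [ 0.02789391 -0.00500911 -0.02660414]
```

creep_tool(
  segments=[
    [0,0,-3,0],
    [0,0,-10,0],
    [0,0,-24,0],
    [0,0,-40,0],
    [0,0,-56,0],
    [0,0,-72,0],
    [0,0,-84,0],
    [0,0,-90,0],
    [0,0,-90,0],
  ],
)

```text
time: 34.52
tool_pos: [592.9, -9.9, 103.1]
tcp_rot: [0.755, 0.656, 0.0, 0.0]
force: [0.3, 0.4, -1.6]
opening: 49.2
grasp_force: 27.1
```

```bash
python3 -c "
from h import *
shift(530.5,279,103,85.05)"
```

```text
shift [ 2.775e+02 -1.018e+02  1.000e-01] turn -1.6234 dist 296
```

creep_tool(
  segments=[
    [10,-4,0,-0.05],
    [40,-15,0,-0.16],
    [75,-27,0,-0.29],
    [110,-40,0,-0.42],
    [145,-53,0,-0.55],
    [180,-66,0,-0.68],
    [215,-79,0,-0.81],
    [250,-92,0,-0.94],
    [270,-99,0,-1.07],
    [277.5,-101.8,0,-1.2],
  ],
)

```text
time: 35.78
tool_pos: [529.4, 280.7, 102.2]
tcp_rot: [0.248, 0.969, -0.0, -0.001]
force: [0.5, -1.2, -1.9]
opening: 49.6
grasp_force: 27.1
```

creep_tool(
  segments=[
    [0,0,0,-0.13],
    [0,0,0,-0.26],
    [0,0,0,-0.37],
    [0,0,0,-0.415],
    [0,0,0,-0.423],
    [0,0,0,-0.423],
  ],
)

```text
time: 36.52
tool_pos: [530.2, 279.2, 102.6]
tcp_rot: [0.043, 0.999, -0.0, -0.0]
force: [-0.0, 0.3, -0.4]
opening: 50.0
grasp_force: 27.1
```

Run:
```python
from h import *
shift(530.5,279,12.2,85.05)
c=snap('scene'); b=(250,410,160,310); im=c['pixels'][b[2]:b[3],b[0]:b[1],::-1]; cv2.imwrite('pics/s5.png',cv2.resize(cv2.convertScaleAbs(im,alpha=1.6),None,fx=4,fy=4,interpolation=cv2.INTER_CUBIC))
```

```text
shift [-0.4 -0.2 90.4] turn -0.0003 dist 90
```

View pics/s5.png

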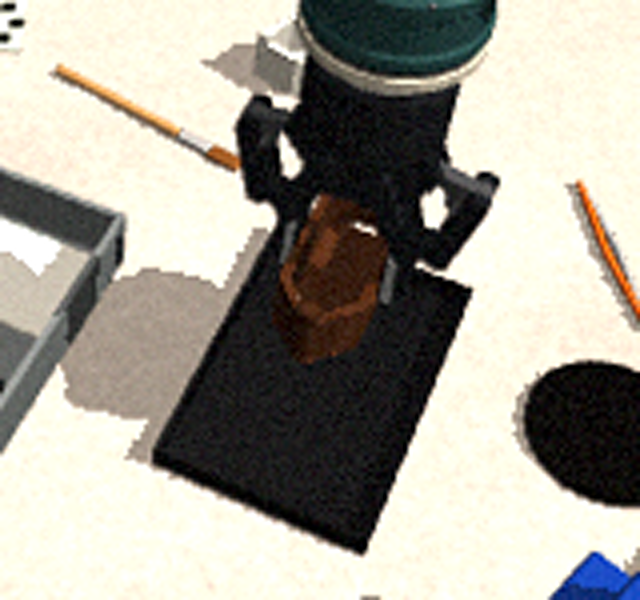

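The crop shows the dish held level and lengthwise over the middle of the black tray. Lowering to contact.

creep_tool(
  segments=[
    [0,0,8,0],
    [0,0,22,0],
    [0,0,38,0],
    [0,0,54,0],
    [0,0,68,0],
    [0,0,78,0],
    [0,0,85,0],
    [0,0,87,0],
    [0,0,88,0],
    [0,0,88,0],
  ],
)

```text
time: 37.83
tool_pos: [530.6, 279.1, 15.3]
tcp_rot: [0.043, 0.999, 0.0, 0.0]
force: [0.3, 0.8, -2.0]
opening: 49.5
grasp_force: 27.1
```

creep_tool(
  segments=[
    [0,0,1,0],
    [0,0,2,0],
    [0,0,2.4,0],
    [0,0,2.4,0],
    [0,0,2.4,0],
  ],
)

```text
time: 38.45
tool_pos: [530.5, 279.0, 12.5]
tcp_rot: [0.043, 0.999, -0.0, 0.0]
force: [-0.5, -0.1, -2.2]
opening: 49.9
grasp_force: 27.1
```

creep_tool(
  segments=[
    [0,0,0.5,0],
    [0,0,1,0],
    [0,0,1,0],
    [0,0,1,0],
  ],
)

```text
time: 38.95
tool_pos: [530.5, 279.1, 12.2]
tcp_rot: [0.043, 0.999, 0.0, 0.0]
force: [-4.4, -2.3, 7.7]
opening: 49.3
grasp_force: 28.2
```

creep_tool(
  segments=[
    [0,0,0,0],
    [0,0,0,0],
    [0,0,0,0],
    [0,0,0,0],
  ],
  jaw=66,
)

```text
time: 39.45
tool_pos: [530.5, 279.0, 11.5]
tcp_rot: [0.043, 0.999, -0.0, -0.0]
force: [0.3, -0.9, 0.2]
opening: 66.0
grasp_force: 0.0
```

creep_tool(
  segments=[
    [0,0,-5,0],
    [0,0,-15,0],
    [0,0,-35,0],
    [0,0,-70,0],
    [0,0,-110,0],
    [0,0,-150,0],
    [0,0,-180,0],
    [0,0,-188,0],
    [0,0,-188,0],
  ],
)

```text
time: 40.58
tool_pos: [530.4, 279.0, 199.8]
tcp_rot: [0.043, 0.999, 0.0, 0.0]
force: [-0.3, 0.3, -0.8]
opening: 65.9
grasp_force: 0.0
```

creep_tool(
  segments=[
    [0,-20,0,0.13],
    [0,-60,0,0.27],
    [0,-110,0,0.42],
    [0,-160,0,0.57],
    [0,-210,0,0.72],
    [0,-260,0,0.87],
    [0,-310,0,1.02],
    [0,-350,0,1.17],
    [0,-385,0,1.32],
    [0,-400,0,1.45],
  ],
  jaw=60,
)

```text
time: 41.82
tool_pos: [495.0, -121.0, 197.9]
tcp_rot: [0.697, 0.717, -0.001, -0.001]
force: [-0.4, 0.2, 0.5]
opening: 60.0
grasp_force: 0.0
```

Run:
```python
from h import *
for n in('top','scene'):
    c=snap(n); np.savez('/tmp/%s3'%n,**c); w=cloud(c); x,y,z=np.moveaxis(w,-1,0)
    m=(abs(x-530)<85)&(abs(y-279)<50)&(z>28)&(z<55); r=cv2.minAreaRect(w[m][:,:2].astype(np.float32)); print(n,m.sum(),r)
    hsv=cv2.cvtColor(c['pixels'],cv2.COLOR_RGB2HSV)
    if n=='top':
        m=((x-529)**2+(y-278.6)**2<125**2)&(z<70)&((hsv[...,2]<80)|(z>28)); m&=z>-20
        cs,_=cv2.findContours(m.astype(np.uint8),cv2.RETR_EXTERNAL,cv2.CHAIN_APPROX_NONE); k=max(cs,key=cv2.contourArea)
        print('exam',cv2.minAreaRect(np.array([ray(c,*q,14)[:2] for q in k[:,0]],np.float32)))
    else:
        b=(60,390,110,300); im=c['pixels'][b[2]:b[3],b[0]:b[1],::-1]; cv2.imwrite('pics/s6.png',cv2.resize(cv2.convertScaleAbs(im,alpha=1.4),None,fx=2.4,fy=2.4,interpolation=cv2.INTER_CUBIC))
shift(572.2,-306.6,210,-5.08)
```

```text
top 254 ((529.6351928710938, 277.78094482421875), (49.98722457885742, 118.48179626464844), 85.13850402832031)
exam ((529.40283203125, 279.19781494140625), (123.83195495605469, 192.080810546875), 85.2542953491211)
scene 379 ((533.636962890625, 279.1064758300781), (50.10134506225586, 117.97802734375), 85.48755645751953)
shift [-188.3   71.3  -12.2] turn 0.1189 dist 202
```

View pics/s6.png

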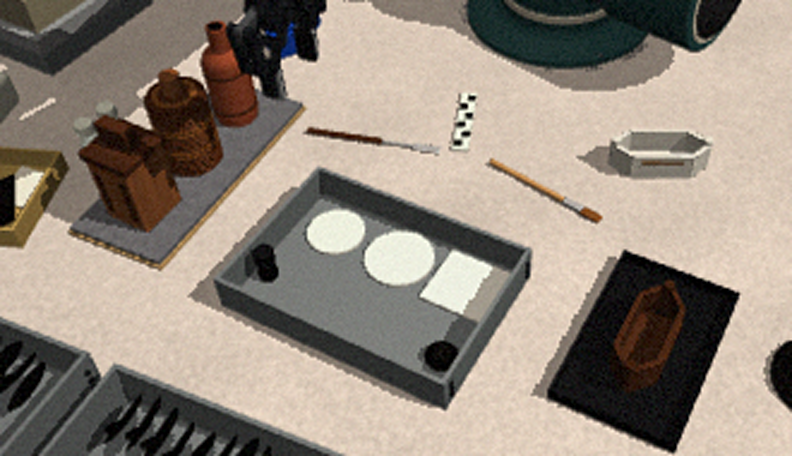

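The dish lies level at (652,330) in the black tray. In the top view it is within about 2 mm of the tray's centre and 0.1° of its line. Next the box comes back.

creep_tool(
  segments=[
    [-15,6,-5,0.03],
    [-50,19,-10,0.07],
    [-90,34,-12,0.11],
    [-130,50,-12,0.119],
    [-165,62,-12,0.119],
    [-184,70,-12,0.119],
    [-188,71,-12,0.119],
    [-188,71,-12,0.119],
  ],
)

```text
time: 42.92
tool_pos: [573.2, -304.3, 211.5]
tcp_rot: [0.736, 0.677, 0.0, -0.0]
force: [-0.6, 0.3, 0.4]
opening: 59.8
grasp_force: 0.0
```

```bash
python3 -c "
from h import *
shift(572.2,-306.6,118.7,-5.08)"
```

```text
shift [-2.4 -0.8 92.8] turn 0.0045 dist 93
```

creep_tool(
  segments=[
    [-2.4,-0.8,15,0.0045],
    [-2.4,-0.8,35,0.0045],
    [-2.4,-0.8,57,0.0045],
    [-2.4,-0.8,76,0.0045],
    [-2.4,-0.8,88,0.0045],
    [-2.4,-0.8,92,0.0045],
    [-2.4,-0.8,92.5,0.0045],
    [-2.4,-0.8,92.5,0.0045],
  ],
)

```text
time: 43.92
tool_pos: [572.4, -307.4, 119.7]
tcp_rot: [0.738, 0.675, 0.0, 0.0]
force: [0.4, -0.1, 0.5]
opening: 60.3
grasp_force: 0.0
```

creep_tool(
  segments=[
    [0,0,0,0],
    [0,0,0,0],
    [0,0,0,0],
    [0,0,0,0],
    [0,0,0,0],
    [0,0,0,0],
  ],
  jaw=8,
  grip_force=45,
)

```text
time: 44.68
tool_pos: [572.2, -307.3, 119.3]
tcp_rot: [0.738, 0.675, 0.0, 0.0]
force: [-2.4, -0.4, 5.7]
opening: 17.3
grasp_force: 44.9
```

creep_tool(
  segments=[
    [0,0,-3,0],
    [0,0,-10,0],
    [0,0,-22,0],
    [0,0,-36,0],
    [0,0,-50,0],
    [0,0,-64,0],
    [0,0,-76,0],
    [0,0,-80,0],
    [0,0,-81,0],
    [0,0,-81,0],
  ],
)

```text
time: 45.92
tool_pos: [572.0, -307.2, 199.5]
tcp_rot: [0.738, 0.675, -0.0, -0.0]
force: [0.3, 0.2, -3.6]
opening: 17.1
grasp_force: 44.1
```

```bash
python3 -c "
from h import *
shift(531.1,80.3,200,-5.08)"
```

```text
shift [ 3.823e+02 -7.540e+01 -3.000e-01] turn -0.0008 dist 390
```

creep_tool(
  segments=[
    [10,-2,0,0],
    [42,-8,0,0],
    [85,-17,0,0],
    [133,-26,0,0],
    [181,-36,0,0],
    [229,-45,0,0],
    [277,-55,0,0],
    [325,-64,0,0],
    [365,-72,0,0],
    [381.6,-75.4,0,0],
  ],
)

```text
time: 47.18
tool_pos: [530.4, 81.7, 199.9]
tcp_rot: [0.737, 0.676, 0.0, -0.0]
force: [0.2, -0.6, -3.2]
opening: 17.2
grasp_force: 44.2
```

creep_tool(
  segments=[
    [0,0,0,0],
    [0,0,8,0],
    [0,0,22,0],
    [0,0,38,0],
    [0,0,54,0],
    [0,0,69,0],
    [0,0,78,0],
    [0,0,81,0],
    [0,0,81.5,0],
    [0,0,81.5,0],
  ],
)

```text
time: 48.42
tool_pos: [531.4, 79.6, 119.0]
tcp_rot: [0.738, 0.675, 0.0, 0.0]
force: [0.6, -0.1, -3.3]
opening: 17.2
grasp_force: 44.1
```

creep_tool(
  segments=[
    [0,0,0.7,0],
    [0,0,1.4,0],
    [0,0,1.7,0],
    [0,0,1.7,0],
  ],
)

```text
time: 48.92
tool_pos: [531.2, 79.5, 116.8]
tcp_rot: [0.738, 0.675, -0.0, -0.0]
force: [-0.0, 0.0, -3.0]
opening: 17.5
grasp_force: 44.1
```

creep_tool(
  segments=[
    [0,0,0.5,0],
    [0,0,1.2,0],
    [0,0,1.2,0],
    [0,0,1.2,0],
  ],
)

```text
time: 49.42
tool_pos: [531.3, 79.6, 116.4]
tcp_rot: [0.738, 0.675, 0.0, 0.0]
force: [-3.4, -1.0, 5.3]
opening: 17.2
grasp_force: 45.4
```

Contact on the pad. Releasing and going for the basket.

creep_tool(
  segments=[
    [0,0,0,0],
    [0,0,0,0],
    [0,0,0,0],
    [0,0,0,0],
    [0,0,0,0],
  ],
  jaw=60,
  grip_force=40,
)

```text
time: 50.05
tool_pos: [531.2, 79.6, 115.6]
tcp_rot: [0.738, 0.675, -0.0, -0.0]
force: [-0.3, -0.3, 0.0]
opening: 60.3
grasp_force: 0.0
```

creep_tool(
  segments=[
    [0,0,-10,0],
    [0,0,-35,0],
    [0,0,-65,0],
    [0,0,-82,0],
    [0,0,-85,0],
    [0,0,-85,0],
  ],
)

```text
time: 50.8
tool_pos: [531.0, 79.5, 199.9]
tcp_rot: [0.738, 0.675, -0.0, -0.0]
force: [0.6, -0.9, -0.4]
opening: 60.2
grasp_force: 0.0
```

```bash
python3 -c "
from h import *
shift(480,-303.8,201,-5.08)"
```

```text
shift [-386.3  -16.5   -1.1] turn -0.0008 dist 387
```

creep_tool(
  segments=[
    [-20,-1,0,0],
    [-60,-3,0,0],
    [-105,-5,0,0],
    [-155,-7,0,0],
    [-205,-9,0,0],
    [-255,-11,0,0],
    [-305,-13,0,0],
    [-350,-15,0,0],
    [-380,-16,0,0],
    [-386.3,-16.5,0,0],
  ],
)

```text
time: 52.05
tool_pos: [478.9, -305.7, 199.6]
tcp_rot: [0.739, 0.674, -0.0, -0.001]
force: [0.1, 0.4, 0.6]
opening: 59.9
grasp_force: 0.0
```

creep_tool(
  segments=[
    [0,0,0,0],
    [0,0,0,0],
    [0,0,15,0],
    [0,0,35,0],
    [0,0,55,0],
    [0,0,70,0],
    [0,0,80,0],
    [0,0,84,0],
    [0,0,84,0],
  ],
)

```text
time: 53.18
tool_pos: [480.3, -303.8, 116.7]
tcp_rot: [0.738, 0.675, 0.0, 0.0]
force: [-0.7, 0.4, -0.8]
opening: 60.2
grasp_force: 0.0
```

creep_tool(
  segments=[
    [0,0,0,0],
    [0,0,0,0],
    [0,0,0,0],
    [0,0,0,0],
    [0,0,0,0],
    [0,0,0,0],
  ],
  jaw=15,
  grip_force=40,
)

```text
time: 53.92
tool_pos: [480.3, -303.9, 117.2]
tcp_rot: [0.738, 0.675, 0.0, 0.0]
force: [-2.4, 1.1, 6.1]
opening: 22.5
grasp_force: 39.1
```

creep_tool(
  segments=[
    [0,0,-3,0],
    [0,0,-10,0],
    [0,0,-22,0],
    [0,0,-36,0],
    [0,0,-50,0],
    [0,0,-64,0],
    [0,0,-76,0],
    [0,0,-82,0],
    [0,0,-83,0],
    [0,0,-83,0],
  ],
)

```text
time: 55.18
tool_pos: [480.1, -303.6, 199.1]
tcp_rot: [0.738, 0.675, -0.0, -0.0]
force: [-0.1, -0.3, -3.5]
opening: 22.5
grasp_force: 39.3
```

```bash
python3 -c "
from h import *
shift(524.5,-4.5,199,-5.08)"
```

```text
shift [3.019e+02 1.750e+01 2.000e-01] turn -0.0008 dist 302
```

creep_tool(
  segments=[
    [10,1,0,0],
    [40,2,0,0],
    [75,4,0,0],
    [112,6,0,0],
    [150,9,0,0],
    [188,11,0,0],
    [226,13,0,0],
    [264,15,0,0],
    [294,17,0,0],
    [301.9,17.5,0,0],
  ],
)

```text
time: 56.42
tool_pos: [524.4, -2.7, 199.3]
tcp_rot: [0.737, 0.675, -0.0, -0.0]
force: [0.5, 0.6, -3.1]
opening: 22.6
grasp_force: 39.3
```

creep_tool(
  segments=[
    [0,0,0,0],
    [0,0,8,0],
    [0,0,22,0],
    [0,0,38,0],
    [0,0,54,0],
    [0,0,69,0],
    [0,0,79,0],
    [0,0,82,0],
    [0,0,82.5,0],
    [0,0,82.5,0],
  ],
)

```text
time: 57.68
tool_pos: [524.9, -4.6, 117.6]
tcp_rot: [0.738, 0.675, 0.0, 0.0]
force: [-0.3, -0.2, -1.3]
opening: 22.8
grasp_force: 39.4
```

creep_tool(
  segments=[
    [0,0,0.7,0],
    [0,0,1.4,0],
    [0,0,2.2,0],
    [0,0,2.2,0],
    [0,0,2.2,0],
  ],
)

```text
time: 58.3
tool_pos: [524.6, -4.6, 114.9]
tcp_rot: [0.738, 0.675, -0.0, 0.0]
force: [-0.1, 0.5, -2.3]
opening: 22.9
grasp_force: 39.4
```

creep_tool(
  segments=[
    [0,0,0.5,0],
    [0,0,1.2,0],
    [0,0,1.2,0],
    [0,0,1.2,0],
  ],
)

```text
time: 58.8
tool_pos: [524.8, -4.6, 114.2]
tcp_rot: [0.738, 0.675, 0.0, 0.0]
force: [-3.1, 0.3, 6.1]
opening: 22.9
grasp_force: 40.1
```

creep_tool(
  segments=[
    [0,0,0,0],
    [0,0,0,0],
    [0,0,0,0],
    [0,0,0,0],
    [0,0,0,0],
  ],
  jaw=60,
  grip_force=40,
)

```text
time: 59.42
tool_pos: [524.6, -4.6, 113.7]
tcp_rot: [0.738, 0.675, -0.0, -0.0]
force: [0.2, 0.7, 0.7]
opening: 60.0
grasp_force: 0.0
```

creep_tool(
  segments=[
    [0,0,-10,0],
    [0,0,-35,0],
    [0,0,-65,0],
    [0,0,-85,0],
    [0,0,-90,0],
    [0,0,-90,0],
  ],
)

```text
time: 60.18
tool_pos: [524.5, -4.6, 203.3]
tcp_rot: [0.738, 0.675, -0.0, -0.0]
force: [1.2, 0.3, 0.2]
opening: 60.0
grasp_force: 0.0
```

```bash
python3 -c "
from h import *
shift(390,-300.9,203,-5.08)"
```

```text
shift [-3.071e+02 -1.075e+02  3.000e-01] turn -0.0008 dist 325
```

creep_tool(
  segments=[
    [-15,-5,0,0],
    [-45,-16,0,0],
    [-85,-30,0,0],
    [-125,-44,0,0],
    [-165,-58,0,0],
    [-205,-72,0,0],
    [-245,-86,0,0],
    [-280,-98,0,0],
    [-302,-106,0,0],
    [-307.1,-107.5,0,0],
  ],
)

```text
time: 61.42
tool_pos: [388.8, -302.0, 202.8]
tcp_rot: [0.739, 0.674, -0.0, -0.001]
force: [0.2, 0.3, 0.2]
opening: 59.8
grasp_force: 0.0
```

creep_tool(
  segments=[
    [0,0,0,0],
    [0,0,0,0],
    [0,0,15,0],
    [0,0,35,0],
    [0,0,55,0],
    [0,0,70,0],
    [0,0,78,0],
    [0,0,81,0],
    [0,0,81,0],
  ],
)

```text
time: 62.55
tool_pos: [390.2, -301.0, 123.0]
tcp_rot: [0.738, 0.675, 0.0, 0.0]
force: [-0.0, -0.0, -0.5]
opening: 60.1
grasp_force: 0.0
```

creep_tool(
  segments=[
    [0,0,0,0],
    [0,0,0,0],
    [0,0,0,0],
    [0,0,0,0],
    [0,0,0,0],
    [0,0,0,0],
  ],
  jaw=15,
  grip_force=40,
)

```text
time: 63.3
tool_pos: [390.2, -301.0, 123.2]
tcp_rot: [0.738, 0.675, -0.0, 0.0]
force: [-3.3, 0.9, 5.5]
opening: 22.7
grasp_force: 39.2
```

creep_tool(
  segments=[
    [0,0,-3,0],
    [0,0,-10,0],
    [0,0,-22,0],
    [0,0,-36,0],
    [0,0,-50,0],
    [0,0,-64,0],
    [0,0,-74,0],
    [0,0,-79,0],
    [0,0,-80,0],
    [0,0,-80,0],
  ],
)

```text
time: 64.55
tool_pos: [390.0, -300.8, 202.3]
tcp_rot: [0.738, 0.675, -0.0, -0.0]
force: [0.9, -0.3, -3.4]
opening: 22.8
grasp_force: 39.4
```

```bash
python3 -c "
from h import *
shift(516.2,-88.1,202,-5.08)"
```

```text
shift [223.1 106.7   0.4] turn -0.0009 dist 247
```

creep_tool(
  segments=[
    [8,4,0,0],
    [28,13,0,0],
    [56,27,0,0],
    [86,41,0,0],
    [116,56,0,0],
    [146,70,0,0],
    [176,84,0,0],
    [204,98,0,0],
    [219,105,0,0],
    [223,106.7,0,0],
  ],
)

```text
time: 65.8
tool_pos: [516.5, -87.6, 202.5]
tcp_rot: [0.738, 0.675, -0.0, -0.0]
force: [-0.3, 0.1, -3.4]
opening: 22.8
grasp_force: 39.5
```

creep_tool(
  segments=[
    [0,0,0,0],
    [0,0,8,0],
    [0,0,22,0],
    [0,0,38,0],
    [0,0,54,0],
    [0,0,67,0],
    [0,0,76,0],
    [0,0,79,0],
    [0,0,79.5,0],
    [0,0,79.5,0],
  ],
)

```text
time: 67.05
tool_pos: [516.5, -88.3, 123.7]
tcp_rot: [0.738, 0.675, 0.0, 0.0]
force: [-0.4, -0.3, -2.7]
opening: 22.6
grasp_force: 39.5
```

creep_tool(
  segments=[
    [0,0,0.7,0],
    [0,0,1.4,0],
    [0,0,2.2,0],
    [0,0,2.2,0],
    [0,0,2.2,0],
  ],
)

```text
time: 67.68
tool_pos: [516.3, -88.3, 121.0]
tcp_rot: [0.738, 0.675, -0.0, -0.0]
force: [-0.4, -0.2, -3.5]
opening: 22.8
grasp_force: 39.5
```

creep_tool(
  segments=[
    [0,0,0.5,0],
    [0,0,1.2,0],
    [0,0,1.2,0],
    [0,0,1.2,0],
  ],
)

```text
time: 68.18
tool_pos: [516.4, -88.3, 120.2]
tcp_rot: [0.738, 0.675, 0.0, 0.0]
force: [-2.2, 0.6, 4.5]
opening: 22.7
grasp_force: 40.1
```

Contact. Releasing, retreating and checking.

creep_tool(
  segments=[
    [0,0,0,0],
    [0,0,0,0],
    [0,0,0,0],
    [0,0,0,0],
    [0,0,0,0],
  ],
  jaw=60,
  grip_force=40,
)

```text
time: 68.8
tool_pos: [516.3, -88.3, 119.8]
tcp_rot: [0.738, 0.675, 0.0, 0.0]
force: [-0.9, 0.1, 0.3]
opening: 59.9
grasp_force: 0.0
```

creep_tool(
  segments=[
    [0,0,-10,0],
    [0,0,-35,0],
    [0,0,-70,0],
    [0,0,-110,0],
    [-40,0,-140,0],
    [-100,-20,-150,0],
    [-160,-40,-150,0],
    [-200,-60,-150,0],
    [-200,-60,-150,0],
    [-200,-60,-150,0],
  ],
)

```text
time: 70.05
tool_pos: [438.8, -281.9, 270.3]
tcp_rot: [0.738, 0.675, 0.0, 0.0]
force: [0.4, 1.0, 0.3]
opening: 59.8
grasp_force: 0.0
```

Run:
```python
from h import *
for n in('top','scene'):
    c=snap(n); w=cloud(c); x,y,z=np.moveaxis(w,-1,0)
    m=(abs(x-530)<85)&(abs(y-279)<50)&(z>28)&(z<55); print(n,'dish',cv2.minAreaRect(w[m][:,:2].astype(np.float32)))
    for nm,q,lo in(('box',(530,80),106),('basket',(523,-4),128),('bottle',(515,-88),138)):
        m=(np.hypot(x-q[0],y-q[1])<48)&(z>lo)&(z<152); r=cv2.minAreaRect(w[m][:,:2].astype(np.float32)); print(n,nm,np.round(r[0],1),np.round(r[1],1),round(r[2],1),round(np.nanmax(z[m]),1))
    b=(60,390,110,300)
    if n=='scene': im=c['pixels'][b[2]:b[3],b[0]:b[1],::-1]; cv2.imwrite('pics/s7.png',cv2.resize(cv2.convertScaleAbs(im,alpha=1.4),None,fx=2.4,fy=2.4,interpolation=cv2.INTER_CUBIC))
```

```text
top dish ((530.15673828125, 277.915283203125), (51.18009567260742, 118.5486831665039), 85.24269104003906)
top box [530.9  79.6] [65.6 65.9] 85.0 144.6
top basket [523.4  -5.5] [21.7 22. ] 87.3 144.7
top bottle [515.3 -88.1] [22.4 22.8] 69.7 151.5
scene dish ((533.6083374023438, 278.961181640625), (50.24849319458008, 118.55693054199219), 85.28046417236328)
scene box [533.9  79.8] [66.7 67.4] 86.4 141.8
scene basket [527.1  -3.7] [20.9 23.8] 81.5 141.5
scene bottle [518.2 -87.6] [24.7 21.6] 57.2 147.8
```

View pics/s7.png

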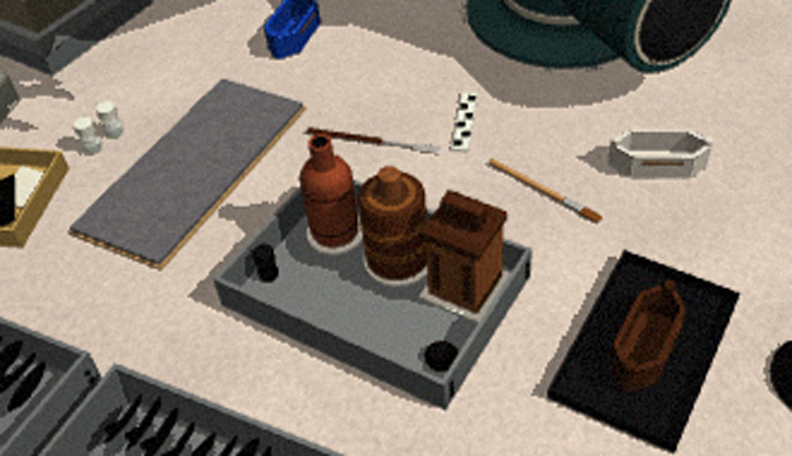

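The crop shows bottle (330,200), basket (393,230) and box (465,250) upright on their pads, with positions matching the start within about 2 mm. The dish is still centred at (652,330) and the arm is clear.

```bash
python3 -c "
from plant import hand_in
print(hand_in())"
```

```text
the job is handed in; nothing more can be done
None
```

The job is handed in at about 70 s of the 138 s allowed, though no verdict was printed: by the last pictures the dish lies right way up within about 2 mm of the examination tray's centre and lengthwise, and the basket, box and bottle stand upright on their own pads within about 2 mm of where they started.

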